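# Hold the power supply against the rear panel for screwing

### The job

Fit the slim power supply into the open computer case and be my third hand: stand it upright on the case floor between the two guide rails, fan end towards the rear panel, slide it up to the panel and press it squarely against the springy gasket with a steady push of about 12 newtons, so that I can drive its four screws. Finish while still holding it pressed like that: do not let go and do not draw back. Do not drop it in or ram it against the case, keep off the mainboard, and leave the screwdriver, the screw dish and the tape dispenser where they are.

Things in the scene. Friction and masses are not known exactly. Their poses are not given: they have to be found in the camera images.
- psu: Slim power supply, loose: bare metal box standing on its narrow side, 40.5 mm thick (x), 150 long (y), 81.5 high (z), 0.5 to 0.8 kg, centre of mass mid-box. Origin: centre of underside. +y end: fan grille, black mains inlet, red switch; -y end: black sockets; green sticker on top near the fan end. Grasp from above across the 40.5 mm at mid-length, TCP 65 mm above the underside.
- psu_fan_end (a point): Point on the power supply at the lower edge of its fan end: on the underside, mid-thickness, 75 mm along +y from psu's origin; same axes as psu.
- case: Computer case, cover off, fixed: steel pan 238 (x) by 250 mm (y), floor top 10 mm above the bench, 10 mm flanges along the x edges, no sides or top. Origin: on the bench under the pan's middle. Rear panel at its +y end (inner face y = +123 mm), black front bezel at its -y end (inner face y = -122 mm), both 97 mm above the bench at most. The supply's bay lies along the -x edge.
- bay (a point): Bay's home point, case axes: on the case floor, midway between the guide rails, at the gasket's unpressed face (in the case x = -85, y = +115, z = 10 mm). +y points at the rear panel, the way to push. Rails run along y from 5 to 115 mm before it, 44.5 mm apart (2 mm play each side), 7 mm high plus lips flared out up to 13 mm. Supply home: fan end's lower edge here or up to 6.5 mm beyond.
- gasket: Black springy gasket frame, 43 wide, 78 high, 8 mm thick, on the rear panel's inside round the opening. Origin: centre of the face that meets the supply, 41 mm above the case floor; case axes. It yields in +y, 1 mm per 4 N, at most 6.5 mm, and springs back; the origin moves with it. The supply's friction on the floor (about 1 to 5 N) adds to the arm's push.
- rear_panel: Thin steel rear panel of the case, on its +y end, 2 mm thick; its origin is that of case.
- board: Green mainboard fixed in the case beside the bay, not to be touched: 170 by 170 mm, origin on the case floor under its middle, case axes; its edge is 12 mm from the supply's side. Its face is 8 mm, parts near the bay up to 34 mm, fan top 47 mm above the case floor.
- screwdriver: Bystander: screwdriver with orange handle, 190 mm long, lying on the bench beyond the case's rear panel.
- screw_dish: Bystander: round steel dish with small screws, 90 mm across, 22 mm high; origin at the centre of its underside.
- tape_dispenser: Bystander: blue tape dispenser, 60 mm by 150 mm, 84 mm high; origin at the centre of its underside.
There are look-alikes about, which are no part of the job. Of the things that look like the psu, the largest one is meant.

How it is judged:
By the outcome, as a careful person would: the job done as asked, in the order asked, and still so for the second after the job is handed in, while the arm keeps its last pose, push and grip.
It also fails if it takes over 58 s, if anything falls off the work surface, if the arm or the gripper's body presses on something with over 40 N, if the wrist force passes 120 N, or if a joint passes its speed limit or range.

### The arm

A 6-joint arm with a two-finger parallel gripper is mounted at the origin on the work surface. World frame = base frame: x ahead of the robot, y to its left, z up, the work surface at z = 0. Lengths are in mm, angles in rad, forces in N, time in s.
With the tool pointing down it reaches from about 275 to 1000 mm from the base axis. Payload 8.4 kg.
Tool frame: the origin (TCP) lies between the finger pads, 19 mm behind the fingertips; this is the grasp point; z points along the fingers, y is the direction in which the jaws open and shut (so a half turn about z gives the same grasp; the last joint's range is limited). The gripper opens to 85 mm and grips with 20 to 120 N. Pads are 22 mm wide; open, the fingers measure 114 mm over their backs; the gripper's body (76 mm by 85 mm) begins 54 mm behind the grasp point. The pads swing forward as they close: fully open they stand 13 mm farther back than shut.
Start: joints at [-1.329, 0.353, 1.633, -0, 1.155, -0.002], TCP at [150.868, -606.52, 249.981] pointing down, gripper open.
Joint ranges: [-2.63, 2.63], [-0.92, 2.1], [0.06, 2.66], [-1.3, 4.44], [0, 2.69], [-3.02, 3.02]. Speed limits (rad/s): [2.22, 2.22, 2.79, 3.14, 3.14, 3.14].

### API

Orientations are given as [roll, pitch, yaw] about the fixed x, y, z axes, in that order (R = Rz(yaw) Ry(pitch) Rx(roll)).
In Python, from rig import sense, grab_frame, camera_model, sign_off gives the robot as it stands. The module is installed in compiled form; this text tells all that it offers.
- The arm moves only by the tool step_arm, never from a script. Its argument "commands" is a list of rows, each a list of 3 entries, a list of its own where there are three numbers: the shift along the tool's x, y, z in mm, then the turn about the tool's z in rad, then the opening, from 0 (shut) to 1 (fully open). A call has 1 to 20 rows; each row shifts and turns the pose as measured when the row begins, along the tool's axes as they then stand; what a row does not reach is not made up. A row lasts 1/8 s, in which the tool goes at most 62.5 mm and 10.7 degrees, less where a joint would pass 70% of its speed; a pose out of reach is approached as far as the arm can. A call with a gripper value outside its range is refused whole. The fingers move at their own pace and stop on an object; "force" is the grip in N (left out, the last holds). Time passes only in rows, so rows that do not move let the fingers close. It gives the time, the measured TCP pose, the force and the opening at its end, in the units of the state.
- sense(): the state, without advancing time (a new reading comes with each control period).
- grab_frame(name): name is "scene" or "top" or "wrist"; returns the picture (384x512x3 uint8, blue, green, red); there is no depth.
- camera_model(name): a dict with "fx", "fy", "cx", "cy" (pixels), "R" (3x3) and "t" (3): a world point X has camera coordinates R X + t. Camera axes: x right, y down, z forward; pixel columns grow to the right and rows downward; lengths in mm; the calibration is good to about 2 mm. The wrist camera is an equidistant fisheye: a pixel r from the principal point sees the ray r / f radians off the axis. A picture is of the moment at which its call begins: read the wrist's pose just before it. camera_model takes no time and is no camera call; for the wrist camera it gives the pose at the moment of the call.
- sign_off(): hands the job in, once; it reports no verdict.
The state is a dict: "clock": time; "qpos": joint angles; "qvel": joint speeds; "joint_efforts": joint torques, N m; "eef_pos": TCP position; "tcp_rot": TCP orientation; "contact_force": force on the tool from outside, world axes, zero at the start; "wrist_torque": the same for the moment, N m; "opening": opening from 0.0 (shut) to 1.0 (fully open).
Only numpy, scipy, OpenCV 4.12 (cv2) and the standard library are available. Lean on these libraries where they do the work, as an engineer would, in place of code of your own. Each camera call takes 0.05 s, during which the arm holds its last target. There are 200 camera calls.

## Working session

There is one attempt and no reset: what is moved stays moved. The work goes in short steps, Python scripts to look and compute and a tool call to move; the robot and the scene stay as the last step left them, time stands still between calls to the robot, and variables do not carry over. Pictures are saved under pics/ and viewed, about 8 in all and at most 12, crops included, and the job is handed in when it is done.

Besides the shell and the picture viewer there is one more tool, called as name([rows], argument=value, ...), one row to a line, values as JSON. step_arm: Moves the arm, as the interface text tells. Its arguments: {"type":"object","properties":{"commands":{"type":"array","items":{"type":"array"}},"force":{"type":"number"}},"required":["commands"]}

```bash
mkdir -p pics
python3 - <<'E'
from rig import *
import cv2
s=sense();print(s)
for n in("scene","top"):
    cv2.imwrite(f"pics/{n}0.png",grab_frame(n)); print(n,camera_model(n))
E
```

```text
{'clock': 0.0, 'qpos': array([-1.32936566e+00,  3.53647813e-01,  1.63415301e+00,  2.53182374e-05,
        1.15516021e+00, -2.40609603e-03]), 'qvel': array([ 0.00078219, -0.00048967, -0.00016961, -0.00067629,  0.00043207,
        0.00038138]), 'joint_efforts': array([-1.06972162e-03, -6.05255198e+01, -3.42062688e+01, -1.41385408e-04,
        9.39987134e-03,  1.57865435e-05]), 'eef_pos': array([ 150.78871526, -606.07568381,  249.25377886]), 'tcp_rot': array([-3.14022433e+00, -2.64410131e-05,  2.43826502e-01]), 'contact_force': array([-0.39689357, -0.26321791,  0.83527331]), 'wrist_torque': array([-0.03320901,  0.07064804,  0.04778392]), 'opening': 0.9994807946738161}
scene {'fx': 357.3688362745475, 'fy': 357.3688362745475, 'cx': 259.844099121553, 'cy': 195.47564395631855, 'R': array([[ 0.55840483,  0.82952699,  0.00830806],
       [ 0.68454641, -0.45510634, -0.56945099],
       [-0.46859391,  0.32367143, -0.8219833 ]]), 't': array([-286.31591033, -376.29927623, 1237.07110506])}
top {'fx': 497.2096516798646, 'fy': 497.2096516798646, 'cx': 257.7070558145993, 'cy': 193.9079154573052, 'R': array([[ 0.01117391, -0.99992444, -0.0051249 ],
       [-0.99384881, -0.01054099, -0.11024256],
       [ 0.11018021,  0.00632522, -0.9938915 ]]), 't': array([ -23.43353936,  593.73695998, 1462.81111564])}
```

View pics/top0.png

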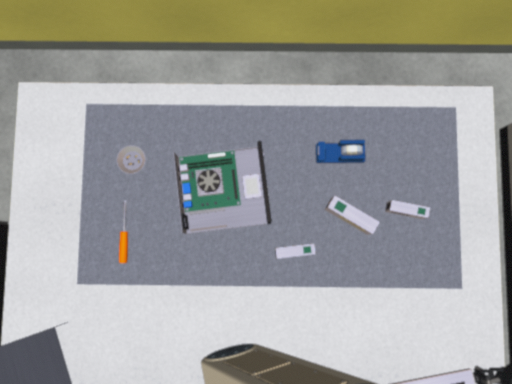

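View pics/scene0.png

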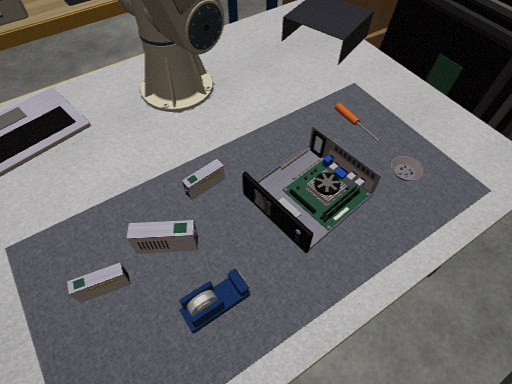

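The candidates for the psu in the top view are (353,214), the largest, plus (409,209) and (296,251), both shorter. I choose (353,214) and check it in an enlarged crop, together with the case.

```bash
cat > h.py <<'E'
from rig import *
import numpy as np, cv2
def ray(cm,u,v,fish=False):
    a=np.array([(u-cm["cx"])/cm["fx"],(v-cm["cy"])/cm["fy"]])
    if fish:
        th=np.hypot(*a); d=np.r_[a/th*np.sin(th) if th>0 else a,np.cos(th)]
    else: d=np.r_[a,1]
    R=np.array(cm["R"]); return -R.T@np.array(cm["t"]), R.T@d
def bp(cm,u,v,z,fish=False):
    c,d=ray(cm,u,v,fish); return c+d*(z-c[2])/d[2]
def proj(cm,X,fish=False):
    p=np.array(cm["R"])@np.asarray(X,float)+cm["t"]
    if fish:
        r=np.hypot(p[0],p[1]); th=np.arctan2(r,p[2]); q=p[:2]/max(r,1e-9)*th
    else: q=p[:2]/p[2]
    return q[0]*cm["fx"]+cm["cx"],q[1]*cm["fy"]+cm["cy"]
E
python3 - <<'E'
import cv2,numpy as np
a=cv2.imread("pics/top0.png")
l=cv2.resize(a[135:240,165:285],None,fx=6,fy=6,interpolation=cv2.INTER_CUBIC)[:600,:]
cv2.imwrite("pics/c1.png",cv2.resize(a[138:238,168:278],None,fx=6,fy=6,interpolation=cv2.INTER_CUBIC))
cv2.imwrite("pics/c2.png",cv2.resize(a[185:245,320:390],None,fx=8,fy=8,interpolation=cv2.INTER_CUBIC))
E
```

```text
(no output)
```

View pics/c1.png

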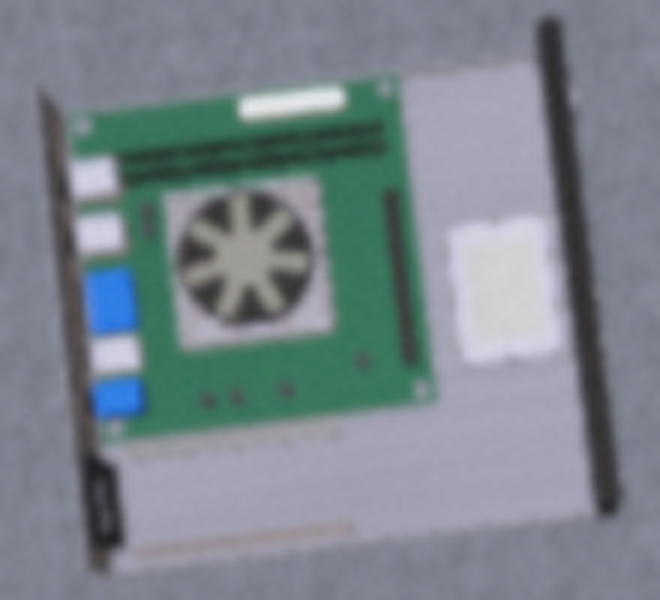

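View pics/c2.png

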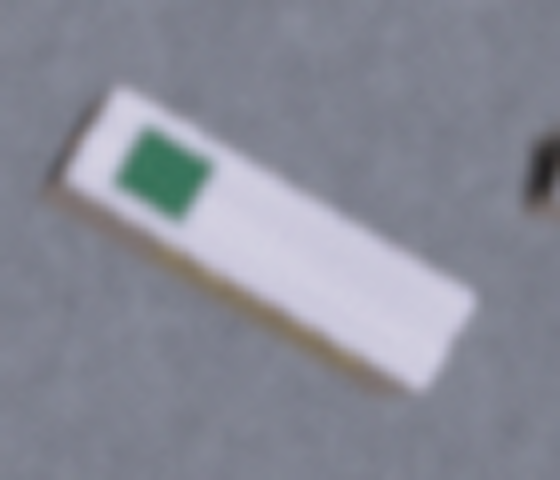

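c2: it has a green sticker at the upper left, so the fan end points up-left. Its top corners are at (120,85), (66,180), (425,390) and (477,300). c1: the bay is along the bottom edge, the gasket is at (105,500), and the rails run at (135–345, 455–432) and (135–350, 552–527).

Run:
```python
from h import *
cm=camera_model("top")
f=lambda x,y,s,ox,oy,z: bp(cm,(x+.5)/s-.5+ox,(y+.5)/s-.5+oy,z)[:2]
P=np.array([f(x,y,8,320,185,81.5) for x,y in[(120,85),(66,180),(425,390),(477,300)]])
c=P.mean(0);d=P[0]+P[1]-P[2]-P[3];print("psu",P.round(1),c,np.arctan2(d[1],d[0]),np.linalg.norm(d)/2,np.linalg.norm(P[0]-P[1]))
B=np.array([f(x,y,6,168,138,18) for x,y in[(66,113),(398,75),(435,400),(105,435)]])
print("board",B.round(1),B.mean(0))
for a,b in((1,0),(2,3)):
  v=B[b]-B[a];print("yaw(y axis)",np.arctan2(-v[0],v[1]),np.linalg.norm(v))
for a,b in((3,0),(2,1)):
  v=B[b]-B[a];print("yaw x",np.arctan2(v[1],v[0]),np.linalg.norm(v))
r=[f(x,y,6,168,138,20) for x,y in[(135,455),(345,432),(135,552),(350,527)]]
print("rails",np.round(r,1))
print("bezel top",[f(x,y,6,168,138,97).round(1) for x,y in[(550,22),(612,510)]])
print("panel top",[f(x,y,6,168,138,97).round(1) for x,y in[(45,92),(98,570)]])
print("floor edge",[f(x,y,6,168,138,10).round(1) for x,y in[(110,570),(590,515)]])
s=sense();c2=camera_model("wrist");print(c2);print(s["eef_pos"])
```

```text
psu [[ 587.2 -240.7]
 [ 552.3 -220.9]
 [ 477.9 -349.7]
 [ 510.5 -369. ]] [ 531.97082157 -295.07003018] 1.039293625042584 149.138093560186 40.04563216578458
board [[708.7 227. ]
 [730.1  57.6]
 [563.5  36.2]
 [544.  202.6]] [636.55840418 130.84933713]
yaw(y axis) 0.12597468482976315 170.7153497442886
yaw(y axis) 0.11680774608574325 167.5016926902979
yaw x 0.14734020752734983 166.50538859228942
yaw x 0.12797767914919428 168.00317964969327
rails [[533.9 186.9]
 [546.6  81.2]
 [485.1 185.6]
 [498.8  77.8]]
bezel top [array([741.2, -20.1]), array([504.7, -52.3])]
panel top [array([704.2, 224.1]), array([473.5, 192.1])]
floor edge [array([476.3, 199.4]), array([506.7, -42.7])]
{'fx': 297.3186396354542, 'fy': 297.3186396354542, 'cx': 258.53450205227693, 'cy': 190.71738164321152, 'R': array([[ 0.24168169, -0.97035432, -0.00156921],
       [-0.92943996, -0.23195537,  0.28694611],
       [-0.27880338, -0.06789114, -0.95794544]]), 't': array([-625.90741111,  -37.82159451,  379.53466975])}
[ 150.75304276 -606.1290962   249.33869595]
```

step_arm([
  [[0, 0, 0], -0.16, 1],
  [[0, 0, 0], -0.16, 1],
  [[0, 0, 0], -0.16, 1],
  [[0, 0, 0], -0.16, 1],
  [[0, 0, 0], -0.16, 1],
  [[35, 13, 0], 0, 1],
  [[35, 13, 0], 0, 1],
  [[35, 13, 0], 0, 1],
  [[35, 13, 0], 0, 1],
  [[35, 13, 0], 0, 1],
  [[35, 13, 0], 0, 1],
  [[35, 13, 0], 0, 1],
  [[35, 13, 0], 0, 1],
  [[35, 13, 0], 0, 1],
  [[35, 13, 0], 0, 1],
  [[35, 13, 0], 0, 1],
  [[35, 13, 0], 0, 1],
  [[20, 7, 0], 0, 1],
  [[0, 0, 0], 0, 1],
], force=60)

```text
clock: 2.48
eef_pos: [513.2, -285.4, 243.8]
tcp_rot: [-3.131, -0.006, 1.07]
contact_force: [0.4, -0.7, 0.8]
opening: 1.002
```

Run:
```python
from h import *
s=sense();cm=camera_model("wrist");im=grab_frame("wrist")
print(s["eef_pos"],s["tcp_rot"],s["contact_force"],s["clock"])
P=[[587.2,-240.7],[552.3,-220.9],[477.9,-349.7],[510.5,-369]]
for p in P: 
    u=proj(cm,[*p,81.5],True);print(u);cv2.circle(im,(int(u[0]),int(u[1])),2,(0,0,255),-1)
cv2.imwrite("pics/w1.png",im)
```

```text
[ 513.16999214 -285.42935951  243.77410695] [-3.13074588 -0.00643407  1.0698854 ] [ 0.43207347 -0.73359741  0.84147162] 2.475
(np.float64(304.80392572405145), np.float64(102.7865234964076))
(np.float64(262.8986633347844), np.float64(101.45045089381844))
(np.float64(259.17677851901203), np.float64(244.60436156239547))
(np.float64(294.2431497522471), np.float64(245.5702100661669))
```

View pics/w1.png

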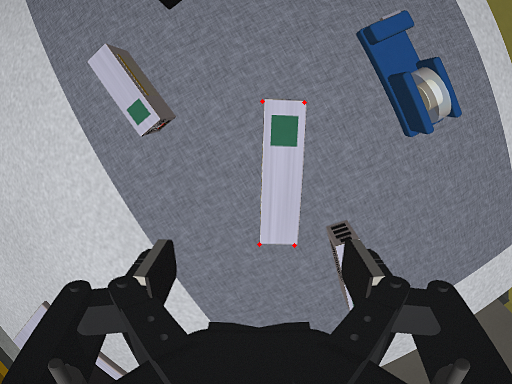

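step_arm([
  [[0, 21, 0], 0.03, 1],
  [[0, 0, 30], 0, 1],
  [[0, 0, 40], 0, 1],
  [[0, 0, 30], 0, 1],
  [[0, 0, 0], 0, 1],
])

```text
clock: 3.15
eef_pos: [526.3, -300.5, 141.7]
tcp_rot: [-3.13, -0.004, 1.034]
contact_force: [0.3, -0.0, -0.1]
opening: 0.998
```

Run:
```python
from h import *
s=sense();print(s["eef_pos"],s["tcp_rot"])
y=s["tcp_rot"][2];d=np.array([531.97,-295.07])-s["eef_pos"][:2]
print("tool x,y",d@[np.cos(y),np.sin(y)],d@[np.sin(y),-np.cos(y)],"turn",y-1.039)
```

```text
[ 526.32492123 -300.50473389  141.70688938] [-3.1304361  -0.00372474  1.03371654]
tool x,y 7.557744814673193 2.0697198001659776 turn -0.0052834590091077605
```

step_arm([
  [[7.5, 2, 10], 0, 1],
  [[0, 0, 25], 0, 1],
  [[0, 0, 20], 0, 1],
  [[0, 0, 12], 0, 1],
  [[0, 0, 0], 0, 1],
])

```text
clock: 3.78
eef_pos: [534.8, -296.9, 77.9]
tcp_rot: [-3.139, -0.004, 1.032]
contact_force: [-0.2, 0.0, -0.4]
opening: 0.999
```

Run:
```python
from h import *
s=sense();print(s["eef_pos"],s["tcp_rot"],s["contact_force"])
y=s["tcp_rot"][2];d=np.array([531.97,-295.07])-s["eef_pos"][:2]
print("tool x,y",d@[np.cos(y),np.sin(y)],d@[np.sin(y),-np.cos(y)],"turn",y-1.039)
```

```text
[ 534.81758131 -296.86891553   77.88755639] [-3.13904619 -0.00384017  1.03194327] [-0.19256501  0.04746853 -0.36217635]
tool x,y 0.08276345098212094 -3.367189721012897 turn -0.0070567300115436105
```

step_arm([
  [[0, -3, 10], -0.007, 1],
  [[0, 0, 3], 0, 1],
  [[0, 0, 0], 0, 1],
  [[0, 0, 0], 0, 0.4],
  [[0, 0, 0], 0, 0.3],
  [[0, 0, 0], 0, 0.2],
  [[0, 0, 0], 0, 0.1],
  [[0, 0, 0], 0, 0],
  [[0, 0, 0], 0, 0],
  [[0, 0, 0], 0, 0],
  [[0, 0, 0], 0, 0],
  [[0, 0, 0], 0, 0],
], force=60)

```text
clock: 5.28
eef_pos: [533.3, -295.8, 66.5]
tcp_rot: [3.141, -0.004, 1.04]
contact_force: [-0.4, 0.2, -0.6]
opening: 0.464
```

step_arm([
  [[0, 0, -4], 0, 0],
  [[0, 0, -10], 0, 0],
  [[0, 0, -20], 0, 0],
  [[0, 0, -30], 0, 0],
  [[0, 0, -30], 0, 0],
  [[0, 0, -30], 0, 0],
  [[0, 0, -20], 0, 0],
  [[0, 0, 0], -0.11, 0],
  [[0, 0, 0], -0.11, 0],
  [[0, 0, 0], -0.11, 0],
  [[0, 0, 0], -0.11, 0],
  [[0, 0, 0], -0.11, 0],
  [[0, 0, 0], -0.11, 0],
  [[0, 0, 0], 0, 0],
], force=80)

```text
clock: 7.02
eef_pos: [528.6, -294.0, 217.9]
tcp_rot: [-3.139, -0.007, 1.72]
contact_force: [0.5, -0.2, -6.0]
opening: 0.464
```

```bash
cat > go.py <<'E'
from h import *
import sys
s=sense();y=s["tcp_rot"][2];d=np.array([float(sys.argv[1]),float(sys.argv[2])])-s["eef_pos"][:2]
print(s["eef_pos"].round(2),s["tcp_rot"].round(4),s["contact_force"].round(2),s["opening"])
print("tool x,y",d@[np.cos(y),np.sin(y)],d@[np.sin(y),-np.cos(y)],"turn",y-float(sys.argv[3]))
E
python3 go.py 528 42 1.698
```

```text
[ 528.64 -294.01  217.87] [-3.139  -0.0067  1.7195] [ 0.47 -0.17 -5.95] 0.4641801224642279
tool x,y 332.3982330044342 49.15452845736508 turn 0.0215070882287427
```

step_arm([
  [[10, 1, 0], 0.02, 0],
  [[20, 3, 0], 0, 0],
  [[27, 4, 0], 0, 0],
  [[27, 4, 0], 0, 0],
  [[27, 4, 0], 0, 0],
  [[27, 4, 0], 0, 0],
  [[27, 4, 0], 0, 0],
  [[27, 4, 0], 0, 0],
  [[27, 4, 0], 0, 0],
  [[27, 4, 0], 0, 0],
  [[27, 4, 0], 0, 0],
  [[27, 4, 0], 0, 0],
  [[15, 2, 0], 0, 0],
  [[10, 1, 0], 0, 0],
  [[0, 0, 0], 0, 0],
])

```text
clock: 8.9
eef_pos: [530.3, 60.5, 221.8]
tcp_rot: [-3.138, -0.011, 1.685]
contact_force: [-0.7, -0.3, -5.1]
opening: 0.463
```

```bash
python3 go.py 528 42 1.698
python3 - <<'E'
from h import *
cm=camera_model("wrist");im=grab_frame("wrist");cv2.imwrite("pics/w2.png",im)
np.save("w2.npy",cm,allow_pickle=True)
cv2.imwrite("pics/w2c.png",cv2.resize(im[0:250,130:462],None,fx=2.4,fy=2.4,interpolation=cv2.INTER_CUBIC))
E
```

```text
[530.25  60.46 221.82] [-3.1379 -0.0109  1.6855] [-0.74 -0.28 -5.08] 0.4634552787208417
tool x,y -18.081949270309433 -4.3513708930461386 turn -0.012537006682676655
```

View pics/w2c.png

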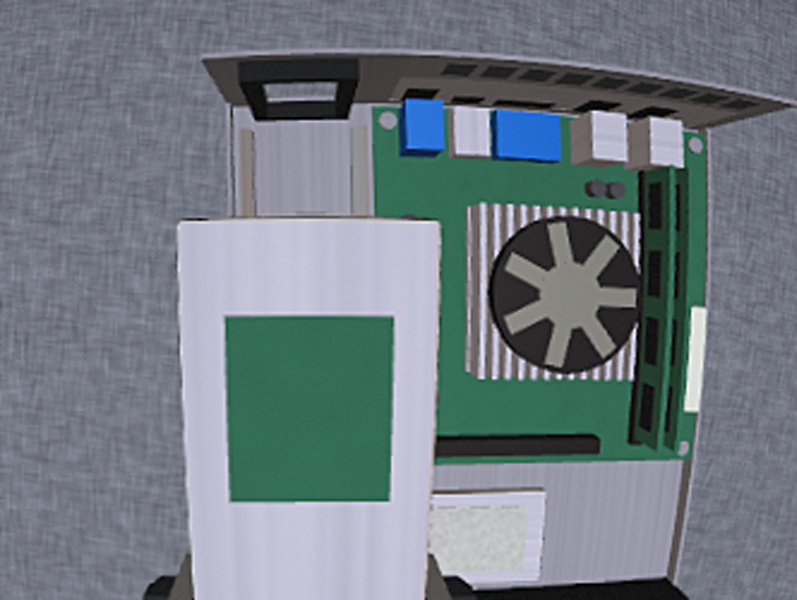

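w2c shows the held psu pointing at the panel. The gasket's outer top edge is at about (240–358, 62) and its bottom edge at (250–352, 118). The left rail is at (242–257, 128–215) and the right rail at (352–370, 125–215). The board corners are at (372,107), (707,130) and (688,462). The fan-end top edge of the psu runs from (178,222) to (440,222).

Run:
```python
from h import *
cm=np.load("w2.npy",allow_pickle=True).item()
f=lambda x,y,z: bp(cm,(x+.5)/2.4-.5+130,(y+.5)/2.4-.5,z,True)[:2]
yaw=.125;ex=np.array([np.cos(yaw),np.sin(yaw)]);ey=np.array([-ex[1],ex[0]])
def pr(n,x,y,z):
    p=f(x,y,z);print(n,p.round(1),"along ex,ey",(p@ex).round(1),(p@ey).round(1))
pr("board TL",372,107,18);pr("board TR",707,130,18);pr("board BR",688,462,18)
a=f(707,130,18)-f(372,107,18);print("yaw board rear edge",np.arctan2(a[1],a[0]),np.linalg.norm(a))
a=f(707,130,18)-f(688,462,18);print("yaw side",np.arctan2(-a[0],a[1]),np.linalg.norm(a))
for y,l,r in((130,254,353),(215,257,352)): pr("Lin",l,y,17);pr("Rin",r,y,17)
for y,l,r in((130,242,367),(215,242,372)): pr("Lout",l,y,23);pr("Rout",r,y,23)
pr("gasket back top L",240,60,90);pr("gasket back top R",358,61,90)
pr("gasket front top L",247,81,90);pr("gasket front top R",355,80,90)
pr("gasket bottom L",262,119,12);pr("gasket bottom R",350,118,12)
pr("psuL",178,222,238);pr("psuR",440,222,238)
s=sense();print("tcp",s["eef_pos"][:2]@ex,s["eef_pos"][:2]@ey)
import numpy as n
```

```text
board TL [541.7 204. ] along ex,ey 562.9 134.9
board TR [711.3 229.7] along ex,ey 734.4 139.3
board BR [732.1  57.2] along ex,ey 733.5 -34.5
yaw board rear edge 0.15071507997414726 171.58125090693875
yaw side 0.11982232820509349 173.76513109993255
Lin [489.7 187. ] along ex,ey 509.2 124.5
Rin [534.4 192. ] along ex,ey 554.2 123.9
Lin [495.6 147.4] along ex,ey 510.2 84.5
Rin [538.6 152.3] along ex,ey 553.3 84.0
Lout [485.  185.5] along ex,ey 504.3 123.6
Rout [540.4 191.7] along ex,ey 560.1 122.9
Lout [489.4 146.4] along ex,ey 503.9 84.3
Rout [547.1 153.1] along ex,ey 562.0 83.7
gasket back top L [488.8 200.5] along ex,ey 510.0 137.9
gasket back top R [530.6 204.6] along ex,ey 552.0 136.9
gasket front top L [492.3 192.6] along ex,ey 512.5 129.7
gasket front top R [530.4 197.2] along ex,ey 550.8 129.5
gasket bottom L [492.3 193.5] along ex,ey 512.6 130.6
gasket bottom R [532.5 198.6] along ex,ey 553.1 130.6
psuL [501.8 133.8] along ex,ey 514.5 70.2
psuR [541.2 138.3] along ex,ey 554.2 69.7
tcp 533.6457224108159 -6.590541754478187
```

step_arm([
  [[15, 0, 5], -0.01, 0],
  [[20, 2, 5], 0, 0],
  [[10, 0, 5], 0, 0],
  [[0, 0, 0], 0, 0],
])

```text
clock: 9.45
eef_pos: [526.4, 105.2, 205.9]
tcp_rot: [-3.137, -0.01, 1.693]
contact_force: [0.6, -0.7, -5.4]
opening: 0.464
```

```bash
python3 go.py 522.3 104.4 1.698
```

```text
[526.36 105.23 205.89] [-3.137  -0.0103  1.693 ] [ 0.59 -0.68 -5.35] 0.4640113436294936
tool x,y -0.32400954732141446 -4.134519212044428 turn -0.00499450484816788
```

step_arm([
  [[0, -4, 5], -0.005, 0],
  [[0, 0, 20], 0, 0],
  [[0, 0, 25], 0, 0],
  [[0, 0, 25], 0, 0],
  [[0, 0, 15], 0, 0],
  [[0, 0, 0], 0, 0],
])

```text
clock: 10.2
eef_pos: [521.5, 102.8, 113.5]
tcp_rot: [-3.138, -0.009, 1.697]
contact_force: [-0.2, -0.8, -5.7]
opening: 0.46
```

```bash
python3 go.py 522.3 104.4 1.698
```

```text
[521.52 102.76 113.54] [-3.1382 -0.0093  1.6975] [-0.16 -0.83 -5.75] 0.460242166330591
tool x,y 1.527029574118564 0.9789657613738235 turn -0.0005425541238424092
```

step_arm([
  [[1.5, 1, 6], 0, 0],
  [[0, 0, 6], 0, 0],
  [[0, 0, 0], 0, 0],
])

```text
clock: 10.58
eef_pos: [523.7, 104.7, 102.6]
tcp_rot: [-3.141, -0.009, 1.697]
contact_force: [0.1, 0.5, -6.4]
opening: 0.465
```

```bash
python3 go.py 522.3 104.4 1.698
python3 - <<'E'
from h import *
cm=camera_model("wrist");im=grab_frame("wrist");np.save("w3.npy",cm,allow_pickle=True)
cv2.imwrite("pics/w3c.png",cv2.resize(im[0:220,150:402],None,fx=3,fy=3,interpolation=cv2.INTER_CUBIC)[:600])
E
```

```text
[523.74 104.69 102.56] [-3.1413 -0.0095  1.6974] [ 0.13  0.48 -6.43] 0.46492524317130457
tool x,y -0.10198680723224345 -1.466986887748545 turn -0.0006493698920904123
```

View pics/w3c.png

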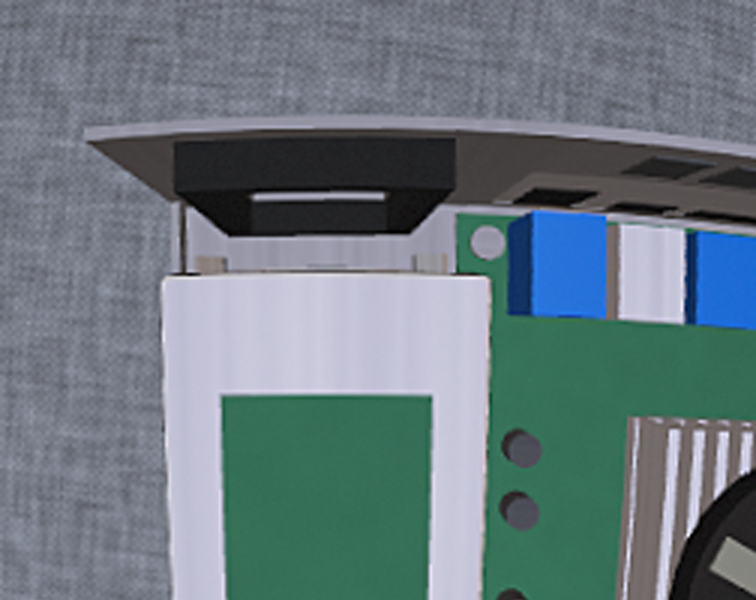

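w3c: the fan-end edge of the psu is at (163–490, 278). The gasket's front top edge runs from (188,191) to (453,191) and its back top edge from (175,143) to (456,140). The rail lips are at (197–228, 262) and (413–445, 262).

Run:
```python
from h import *
cm=np.load("w3.npy",allow_pickle=True).item()
yaw=.127;ex=np.array([np.cos(yaw),np.sin(yaw)]);ey=np.array([-ex[1],ex[0]])
def pr(n,x,y,z):
    p=bp(cm,(x+.5)/3-.5+150,(y+.5)/3-.5,z,True)[:2];print(n,(p@ex).round(1),(p@ey).round(1))
pr("psuL",163,278,119);pr("psuR",490,278,119)
pr("g back L",175,143,90);pr("g back R",456,140,90)
pr("g front L",176,191,90);pr("g front R",453,190,90)
pr("lipL out",197,262,23);pr("lipR out",446,262,23)
pr("lipL in",228,262,17);pr("lipR in",413,262,17)
s=sense();print("tcp",s["eef_pos"][:2]@ex,s["eef_pos"][:2]@ey)
```

```text
psuL 513.0 113.6
psuR 552.4 113.6
g back L 509.6 136.4
g back R 552.4 136.7
g front L 509.8 128.7
g front R 551.9 128.7
lipL out 503.4 122.0
lipR out 559.8 122.0
lipL in 509.8 122.2
lipR in 552.8 122.2
tcp 533.0169523123577 37.53349840627183
```

step_arm([
  [[0, -1.5, 3], 0, 0],
  [[0, 0, 6], 0, 0],
  [[0, 0, 6], 0, 0],
  [[0, 0, 4], 0, 0],
  [[0, 0, 0], 0, 0],
])

```text
clock: 11.25
eef_pos: [522.5, 104.8, 82.8]
tcp_rot: [3.141, -0.01, 1.697]
contact_force: [-0.1, -0.3, -6.1]
opening: 0.461
```

```bash
python3 go.py 522.3 104.4 1.698
```

```text
[522.54 104.81  82.83] [ 3.1408 -0.0096  1.6975] [-0.09 -0.28 -6.1 ] 0.460792871489774
tool x,y -0.3793408025961988 -0.28854132190419085 turn -0.0005187792639409494
```

step_arm([
  [[0, 0, 2], 0, 0],
  [[0, 0, 2], 0, 0],
  [[0, 0, 0.8], 0, 0],
  [[0, 0, 0], 0, 0],
])

```text
clock: 11.75
eef_pos: [522.8, 104.9, 77.9]
tcp_rot: [3.14, -0.01, 1.697]
contact_force: [-0.0, 0.0, -6.4]
opening: 0.466
```

step_arm([
  [[0, 0, 0.8], 0, 0],
  [[0, 0, 0.6], 0, 0],
  [[0, 0, 0], 0, 0],
])

```text
clock: 12.12
eef_pos: [523.1, 105.0, 76.8]
tcp_rot: [3.14, -0.01, 1.697]
contact_force: [-0.7, 0.1, -5.4]
opening: 0.464
```

step_arm([
  [[0, -0.6, 0.5], 0, 0],
  [[0, 0, 0.4], 0, 0],
  [[0, 0, 0], 0, 0],
])

```text
clock: 12.5
eef_pos: [523.0, 105.1, 76.6]
tcp_rot: [3.138, -0.01, 1.698]
contact_force: [-0.6, -0.4, -2.2]
opening: 0.463
```

step_arm([
  [[0, -0.6, 0.6], 0, 0],
  [[0, 0, 0.4], 0, 0],
  [[0, 0, 0], 0, 0],
])

```text
clock: 12.88
eef_pos: [522.9, 105.1, 76.5]
tcp_rot: [3.137, -0.01, 1.698]
contact_force: [-0.6, -1.4, -1.2]
opening: 0.464
```

step_arm([
  [[3, 0, 0.8], 0, 0],
  [[3, 0, 0.5], 0, 0],
  [[3, 0, 0.3], 0, 0],
])

```text
clock: 13.25
eef_pos: [523.6, 113.2, 76.4]
tcp_rot: [3.134, -0.008, 1.699]
contact_force: [-2.0, -4.8, 5.4]
opening: 0.464
```

```bash
cat > st.py <<'E'
from h import *
s=sense();yaw=.127;ex=np.array([np.cos(yaw),np.sin(yaw)]);ey=np.array([-ex[1],ex[0]])
p=s["eef_pos"];F=s["contact_force"]
print(s["clock"],"ex,ey,z",p[:2]@ex,p[:2]@ey,p[2],"F",F[:2]@ex,F[:2]@ey,F[2],"M",s["wrist_torque"],s["tcp_rot"],s["opening"])
E
python3 st.py
```

```text
13.25 ex,ey,z 533.7045210398463 46.00235118684446 76.37322634249443 F -2.5607776454628675 -4.475145100362362 5.434294116876627 M [-1.05090563  0.20589248  0.10023178] [ 3.13362564 -0.00772193  1.69853426] 0.4637377635967405
```

step_arm([
  [[0, -1.5, -0.3], 0, 0],
  [[0, -1, 0], 0, 0],
  [[0, 0, 0], 0, 0],
])

```text
clock: 13.62
eef_pos: [521.4, 113.4, 76.4]
tcp_rot: [3.133, -0.008, 1.699]
contact_force: [-0.2, -0.5, 1.8]
opening: 0.465
```

```bash
python3 st.py
```

```text
13.625 ex,ey,z 531.5649691406297 46.43375394298532 76.37069417561446 F -0.2869850879303059 -0.4994344884983713 1.7654425896338946 M [-0.39000906 -0.02779644  0.0367958 ] [ 3.13252569 -0.00808103  1.69893134] 0.4649725092174686
```

step_arm([
  [[1.5, -0.2, 0], 0, 0],
  [[1.5, -0.2, 0], 0, 0],
  [[1.5, -0.2, 0], 0, 0],
])

```text
clock: 14.0
eef_pos: [520.2, 117.7, 76.4]
tcp_rot: [3.133, -0.008, 1.699]
contact_force: [0.4, -1.3, 0.4]
opening: 0.462
```

```bash
python3 st.py
```

```text
14.0 ex,ey,z 530.8974305373315 50.833403796310506 76.37411115693537 F 0.18822435099869508 -1.3034065459710598 0.41728191555287336 M [-0.5774566  -0.26431076 -0.01690917] [ 3.13266628 -0.00775604  1.69857872] 0.46161461743179216
```

Sliding friction is about 1.3 N. Approaching the gasket.

step_arm([
  [[1, 0.2, 0], 0, 0],
  [[1, 0.2, 0], 0, 0],
])

```text
clock: 14.25
eef_pos: [520.1, 119.7, 76.4]
tcp_rot: [3.133, -0.007, 1.699]
contact_force: [0.4, -4.8, 1.1]
opening: 0.456
```

```bash
python3 st.py
```

```text
14.25 ex,ey,z 531.085939610086 52.82385318895631 76.39312805333503 F -0.16591082802185647 -4.77033809741405 1.084506912601146 M [-1.00668855 -0.21491211 -0.00819257] [ 3.13312226 -0.00739893  1.69885024] 0.45612337452732493
```

step_arm([
  [[1, 0.2, 0], 0, 0],
])

```text
clock: 14.38
eef_pos: [520.1, 120.3, 76.4]
tcp_rot: [3.134, -0.007, 1.699]
contact_force: [-0.3, -7.4, 2.1]
opening: 0.461
```

```bash
python3 st.py
```

```text
14.375 ex,ey,z 531.1124572295122 53.43132660561049 76.37576395916734 F -1.2220863685564078 -7.309867232344063 2.062209645435487 M [-1.2534601  -0.28010444  0.04511532] [ 3.13351746 -0.006642    1.69935497] 0.46069598011431684
```

step_arm([
  [[1, 0, 0], 0, 0],
  [[1, 0, 0], 0, 0],
])

```text
clock: 14.62
eef_pos: [520.1, 121.0, 76.4]
tcp_rot: [3.133, -0.005, 1.7]
contact_force: [1.5, -9.2, 1.2]
opening: 0.462
```

```bash
python3 st.py
```

```text
14.625 ex,ey,z 531.2449065208243 54.14800251904345 76.42196463990022 F 0.35538433680633175 -9.291985353629169 1.1522127183511381 M [-1.41668274 -0.3723157   0.10893582] [ 3.13331982 -0.00455212  1.70046246] 0.46179410314411984
```

step_arm([
  [[1.5, 0, 0], 0, 0],
  [[1.5, 0, 0], 0, 0],
])

```text
clock: 14.88
eef_pos: [520.1, 122.0, 76.4]
tcp_rot: [3.133, -0.002, 1.702]
contact_force: [2.8, -11.4, 2.1]
opening: 0.463
```

```bash
python3 st.py
```

```text
14.875 ex,ey,z 531.3205633618064 55.12756238437743 76.41756448517347 F 1.3113282065397542 -11.694162969058349 2.093227546108306 M [-1.69172293 -0.35282979  0.09437515] [ 3.13334312e+00 -1.51855166e-03  1.70179681e+00] 0.46271285410191804
```

step_arm([
  [[1.8, -0.2, 0], 0, 0],
])

```text
clock: 15.0
eef_pos: [520.0, 122.5, 76.5]
tcp_rot: [3.133, 0.0, 1.702]
contact_force: [1.1, -14.1, 1.3]
opening: 0.462
```

```bash
python3 st.py
python3 - <<'E'
from h import *
for i in range(8): grab_frame("top")
E
python3 st.py
```

```text
15.0 ex,ey,z 531.3315257798865 55.69973479138258 76.49137695256533 F -0.7349640048003665 -14.127272023972228 1.2648324522738967 M [-1.81260539 -0.46910157  0.0053729 ] [3.13298022e+00 2.63201140e-04 1.70246525e+00] 0.4624582155133168
15.4 ex,ey,z 531.3494133784964 55.702925748125224 76.47387229901112 F 0.7625089088668728 -12.89713333753188 0.9993442876879506 M [-1.64082673 -0.45060364  0.06686891] [3.13298028e+00 8.74394591e-05 1.70231487e+00] 0.45971849920679414
```

```bash
python3 - <<'E'
from h import *
ey=np.array([-np.sin(.127),np.cos(.127)]);L=[]
for i in range(8): 
    grab_frame("scene"); s=sense();L.append([s["contact_force"][:2]@ey,s["contact_force"][2]])
print(np.round(L,1),np.mean(L,0))
cm=camera_model("wrist");np.save("w4.npy",cm,allow_pickle=True);w=grab_frame("wrist");sc=grab_frame("scene")
a=cv2.resize(w[0:180,150:390],None,fx=2.5,fy=2.5,interpolation=cv2.INTER_CUBIC)
cv2.imwrite("pics/fin.png",a)
E
python3 st.py
```

```text
[[-12.4   0.8]
 [-13.4   0.9]
 [-13.1   1.7]
 [-11.9   1.1]
 [-13.6   1.4]
 [-13.7   0.7]
 [-12.8   2. ]
 [-13.2   0.1]] [-13.02745539   1.07820267]
15.9 ex,ey,z 531.336455784139 55.703293450150525 76.47996028696768 F 0.7987254666790644 -12.564572316291512 1.3097209581710088 M [-1.68553077 -0.47413679  0.05539923] [3.13300313e+00 5.75832025e-05 1.70223641e+00] 0.46221425167012503
```

View pics/fin.png

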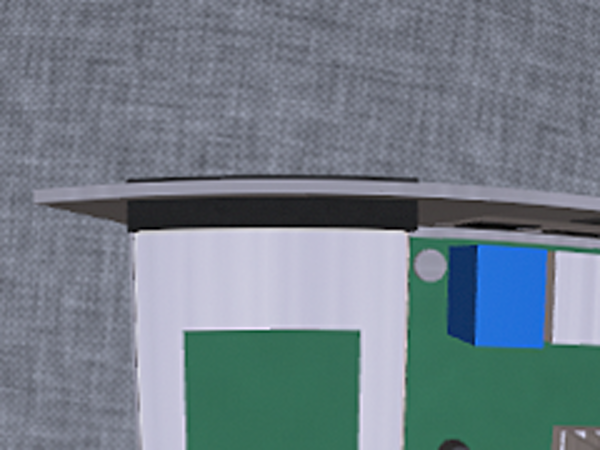

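```bash
python3 -c "from rig import *; print(sign_off())"; python3 st.py
```

```text
the job is handed in; nothing more can be done
None
the job is handed in; nothing more can be done
```

The power supply is standing upright in its bay between the rails, fan end against the gasket, and the arm is still holding it pressed there. I gripped the largest of the three look-alikes from above, lifted it over the bezel and lowered it about 15 mm short of the gasket. I then slid it up to the panel and handed in at about 16 s.

**Push:** the arm's force along the pushing direction averaged 13.0 N, with readings from 11.9 to 13.7 N. About 1 to 2 N of that is floor friction, so the gasket itself sees roughly 11 to 12 N. The position did not change over the last 0.9 s before hand-in.

**Fit:** the last wrist picture shows the fan end flush and square on the gasket and centred in it, clear of the mainboard. The gripper is tilted less than 0.5° from its angle at the grasp. The compression I worked out from position was about 3.5 mm, slightly more than the force suggests. That is within the 2 mm calibration error.

**Slide:** partway along, the supply drifted about 1.7 mm sideways and may have touched a rail, with about 2.6 N of side force. I re-centred it before it reached the gasket.

**Other items:** the arm's path kept clear of the screwdriver, dish and tape dispenser, but I did not take a final picture of them. I could not check anything after hand-in.

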